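# Moisture check inside a lidded casserole

## Task

Check whether the floor of the drying casserole is dry enough to fire: lift its lid off by the knob and set it down gently, flange down, on the empty plaster bat. Then draw the moisture meter out of its wooden block and, holding it upright, touch its sprung tip to the pot's floor inside the pencilled ring and press lightly until the plunger is about half-way in. Finish while still holding it there by the case, pressed and steady; do not shift the pot, and leave the other things on the table where they are.

Things in the scene. Friction and masses are not known exactly. Their poses are not given: they have to be found in the camera images.
- pot: Round clay casserole without its lid, dry clay colour, loose, 1.4 kg, 186 mm wide over the wall, 77 mm high, with two lug handles that reach 116 mm from its axis along its own +y and -y. It stands on a plaster bat. Origin: centre of its underside, z up. Wall 9 mm thick, mouth 162 mm wide, the flat floor inside is 12 mm above the origin.
- mark (a point): Centre of the ring (26 mm across, dark pencil line) drawn on the pot's floor inside, 34 mm from the pot's axis along the pot's own +x; z up. The point lies on the floor's surface. Hidden until the lid is off.
- lid: Loose clay lid of the casserole, 0.35 kg, 188 mm across. Origin: centre of the flat underside of its flange, z up. The flange (153 mm across, 8 mm deep) hangs loosely inside the pot's mouth while the brim rests on the rim, so the lid lifts straight off. Dome top 25 mm above the origin, knob on it up to 63 mm.
- knob (a point): Middle of the grip part of the lid's round knob, on the lid's axis 49 mm above the lid's origin; there the knob is 33 mm across (from 41 to 57 mm above the origin), with a 27 mm neck below; the dome is 24 mm below this point.
- empty_bat: Round plaster slab, fixed, 220 mm across, 22 mm thick, with nothing on it. Origin: centre of its underside, on the table. The other such slab carries the pot; either may be at the left.
- block: Fixed wooden tool block, 75 mm (own x) by 150 mm (own y); 121 mm high, with the handle of a modelling tool standing up near each end (58 mm from the middle along y), up to 140 mm above the table. Origin: centre of its underside. The meter stands in the middle in a rectangular pocket 16 mm deep with about 1.5 mm play all round, its nose and rod in a round hole below: it draws straight up, 105 mm until the tip is clear of the block, 125 mm until it is clear of those handles.
- meter: Moisture meter, loose, 0.18 kg, standing upright in the block, tip down: flat-sided grey case 30 mm (own x) by 40 mm (own y), 115 mm long, a small display on its -x side. Origin: centre of the case's lower end, z up along the case to its top at 115 mm. In the block that origin is 105 mm above the table. A black nose cone reaches 26 mm below the origin, then a thin steel rod with a ball of 12 mm.
- tip (a point): Lowest point of the ball at the end of the meter's rod, on the meter's axis, 88 mm below the meter's origin when the plunger is out; turns with the meter.
- plunger (a joint): How far the meter's sprung rod is pressed into the case: 0 fully out, 0.012 m fully in (the stop). The spring needs about 1.4 N to start and 350 N/m from there: about 3.5 N at the middle.
- jar_teal: Bystander: small white-capped glaze jar 64 mm wide, 87 mm high, behind the work. Origin: centre of its underside.
- vase: Bystander: shell-shaped clay vase 62 x 104 mm, 132 mm high, at the left. Origin: centre of its underside.
- jar_mist: Bystander: glaze jar 66 mm wide, 150 mm high, at the right. Origin: centre of its underside.
- glaze_pen: Bystander: underglaze pen 142 mm long, 14 mm thick, lying near the robot at the right. Origin: its middle on the table.
There are look-alikes about, which are no part of the job. Leave any red look-alike of the lid alone.

How it is judged:
By the outcome, as a careful person would: the job done as asked, in the order asked, and still so for the second after the job is handed in, while the arm keeps its last pose, push and grip.
It also fails if it takes over 58 s, if anything falls off the work surface, if the arm or the gripper's body presses on something with over 40 N, if the wrist force passes 120 N, or if a joint passes its speed limit or range.

## Robot

A 6-joint arm with a two-finger parallel gripper is mounted at the origin on the work surface; the furniture and walls round the work are solid. World frame = base frame: x ahead of the robot, y to its left, z up, the work surface at z = 0. Lengths are in m, angles in rad, forces in N, time in s.
With the tool pointing down it reaches from about 0.35 to 0.975 m from the base axis. Payload 4.9 kg.
Tool frame: the origin (TCP) lies on the centre line of the jaws, within the pads' length; the fingertips stand 25 mm ahead of it and the grasp point (between the pads) lies 6 mm ahead of it; z points along the fingers, y is the line along which they close (so a half turn about z gives the same grasp; the last joint's range is limited). The gripper opens to 85 mm and grips with 20 to 120 N. Pads are 22 mm wide; open, the fingers measure 114 mm over their backs; the gripper's body (76 mm by 85 mm) begins 54 mm behind the grasp point. The pads swing forward as they close: fully open they stand 13 mm farther back than shut.
Start: joints at [1.119, 0.053, 1.613, -0, 1.476, -0.119], TCP at [0.204, 0.591, 0.256] pointing down, gripper open.
Joint ranges: [-3.01, 3.01], [-1.01, 2.22], [0.06, 2.58], [-1.02, 4.17], [0.09, 2.62], [-3.14, 3.14]. Speed limits (rad/s): [2.57, 2.57, 3.14, 3.14, 3.14, 3.14].

## Interface

Orientations are given as a unit quaternion [w, x, y, z].
In Python, from plant import state, grab_frame, get_calibration, job gives the robot as it stands. The module is installed in compiled form; this text tells all that it offers.
- The arm moves only by the tool move_arm, never from a script. Its argument "targets" is a list that holds one entry, the list of rows, each a list of 5 numbers: the opening in per cent of the stroke, from 0 (shut) to 100 (fully open), then the shift along the tool's x, y, z as a fraction of full scale, then the turn about the tool's z as a fraction of full scale. A call has 1 to 5 rows; each row shifts and turns the commanded pose from where the row before left it, along the tool's axes as they then stand; what a row does not reach is not made up. Full scale, the value 1, is 0.6 m for a shift and 6 degrees for a turn. A row lasts 1/12 s, in which the tool goes at most 41.7 mm and 7.16 degrees, less where a joint would pass 70% of its speed; a pose out of reach is approached as far as the arm can. A call with a number of a shift or a turn outside -1 to 1 is refused whole. A call with a gripper value outside its range is refused whole. The fingers move at their own pace and stop on an object; the grip force is fixed at half the most. Time passes only in rows, so rows that do not move let the fingers close. It gives the time, the measured TCP pose, the force, the opening and the grip force at its end, in the units of the state.
- state(): the state, without advancing time (a new reading comes with each control period).
- grab_frame(name): name is "scene" or "top" or "wrist"; returns the picture (384x512x3 uint8, red, green, blue); there is no depth.
- get_calibration(name): a dict with "vertical_fov" (degrees; the focal length in pixels is half the picture's height over the tangent of half this angle, whatever the lens; pixels are square), "cx", "cy" (the principal point, pixels), "R" (3x3) and "t" (3): a world point X has camera coordinates R X + t. Camera axes: x right, y down, z forward; pixel columns grow to the right and rows downward; lengths in m; the calibration is good to about 2 mm. A picture is of the moment at which its call begins: read the wrist's pose just before it. get_calibration takes no time and is no camera call; for the wrist camera it gives the pose at the moment of the call.
- job.job_done(): hands the job in; it is judged then, once.
The state is a dict: "time": time; "joint_pos": joint angles; "joint_vel": joint speeds; "joint_efforts": joint torques, N m; "tool_pos": TCP position; "tool_rot": TCP orientation; "contact_force": force on the tool from outside, world axes, zero at the start; "ft_torque": the same for the moment, N m; "gripper_width": opening from 0.0 (shut) to 1.0 (fully open); "grasp_force": force on a finger pad.
Only numpy, scipy, OpenCV 4.12 (cv2) and the standard library are available. Lean on these libraries where they do the work, as an engineer would, in place of code of your own. Each camera call takes 0.05 s, during which the arm holds its last target. There are 200 camera calls.

## Working session

There is one attempt and no reset: what is moved stays moved. The work goes in short steps, Python scripts to look and compute and a tool call to move; the robot and the scene stay as the last step left them, time stands still between calls to the robot, and variables do not carry over. Pictures are saved under pics/ and viewed, at most 10 in all, crops included, and the job is handed in when it is done.

Besides the shell and the picture viewer there is one more tool, called after "Request:" in YAML: its name, and indented under it one key for each argument. move_arm: Moves the arm, as the interface text tells. Shift numbers are shares of 0.6 m and turn numbers shares of 6 degrees, none past 1 either way. Its arguments: {"type":"object","properties":{"targets":{"type":"array"}},"required":["targets"]}

```bash
mkdir -p pics; cat > h.py <<'E'
import numpy as np, cv2
from plant import state, grab_frame, get_calibration, job
def cam(n):
    c=get_calibration(n); f=192/np.tan(np.radians(c["vertical_fov"])/2)
    return f,c["cx"],c["cy"],np.array(c["R"]),np.array(c["t"])
def ray(C,u,v):
    f,cx,cy,R,t=C; return -R.T@t, R.T@np.array([(u-cx)/f,(v-cy)/f,1.])
def onz(C,u,v,z):
    o,d=ray(C,u,v); return o+d*(z-o[2])/d[2]
def proj(C,X):
    f,cx,cy,R,t=C; p=R@np.array(X)+t; return np.array([cx+f*p[0]/p[2],cy+f*p[1]/p[2]])
def save(n,fn):
    im=grab_frame(n); cv2.imwrite("pics/"+fn,im[:,:,::-1]); return im
E
python3 - <<'E'
from h import *
a=save("scene","s0.png");b=save("top","t0.png")
cv2.imwrite("pics/both0.png",cv2.resize(np.vstack([a,b])[:,:,::-1],None,fx=.78,fy=.78,interpolation=cv2.INTER_AREA))
s=state();print({k:np.round(v,3) for k,v in s.items()})
for n in("scene","top"):
    C=cam(n);print(n,C[0],C[1:3],ray(C,0,0)[0],C[3].round(3).tolist())
E
```

```text
{'time': np.float64(0.1), 'joint_pos': array([ 1.119,  0.053,  1.614,  0.   ,  1.476, -0.119]), 'joint_vel': array([-0.   , -0.001, -0.003, -0.   , -0.001,  0.   ]), 'joint_efforts': array([-0.0000e+00, -3.9490e+01, -3.7136e+01, -0.0000e+00,  4.0000e-03,
        0.0000e+00]), 'tool_pos': array([0.204, 0.59 , 0.255]), 'tool_rot': array([-0.   ,  0.166,  0.986, -0.001]), 'contact_force': array([-0.202, -0.708,  0.202]), 'ft_torque': array([-0.009, -0.002,  0.008]), 'grasp_force': np.float64(0.0), 'gripper_width': np.float64(0.999)}
scene 421.54720821990946 (255.84889608903066, 183.47579447211933) [-0.11339557 -0.49848913  0.95849791] [[0.6, -0.8, -0.016], [-0.577, -0.418, -0.701], [0.554, 0.43, -0.713]]
top 432.88843366415466 (255.21613945921877, 196.52942141613806) [ 0.29209118 -0.00388596  1.30491054] [[0.022, -1.0, -0.006], [-0.981, -0.02, -0.194], [0.194, 0.01, -0.981]]
```

View pics/t0.png

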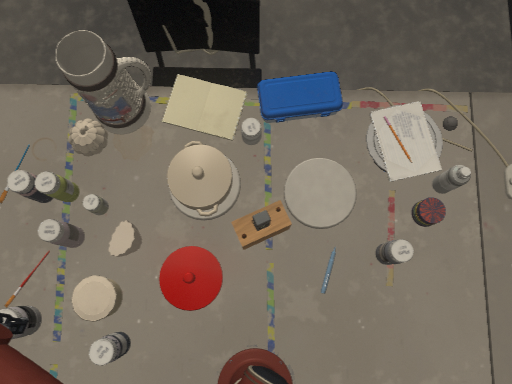

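View pics/s0.png

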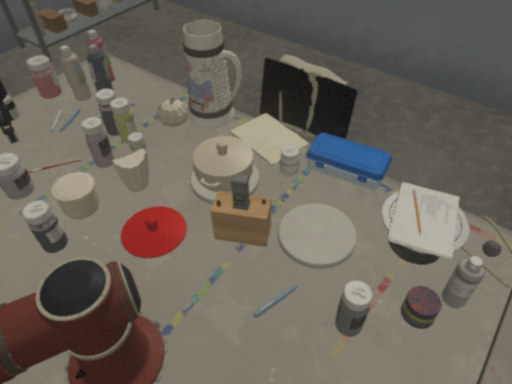

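The scene shows three lid-like things in the top view: the clay lid on the pot at (199,175), the red look-alike at (191,278) and a round cream pot at (95,298). The clay lid on the bat fits the description. Two round pale things could be the bat: the bare disc at (320,192) and the plate at (405,140), which carries papers, so the bare disc is the empty bat. The meter is in the block at (262,219). I'll confirm this in an enlarged crop with the measurements drawn on it.

```bash
python3 - <<'E'
from h import *
b=cv2.imread("pics/t0.png"); s=cv2.imread("pics/s0.png"); C=cam("top"); S=cam("scene")
def blob(im,x0,y0,x1,y1,f):
    m=np.zeros(im.shape[:2],np.uint8); h=cv2.cvtColor(im,cv2.COLOR_BGR2HSV).astype(int); m[y0:y1,x0:x1]=(f(h)[y0:y1,x0:x1])*255
    m=cv2.morphologyEx(m,cv2.MORPH_OPEN,np.ones((3,3)))
    c=max(cv2.findContours(m,0,1)[0],key=cv2.contourArea); return c
for p in[(320,192),(300,170),(285,160),(175,180),(200,150),(262,219),(245,230),(235,190),(232,200)]: print(p,cv2.cvtColor(b,cv2.COLOR_BGR2HSV)[p[1],p[0]])
wood=blob(b,225,195,300,255,lambda h:(h[...,1]>90)&(h[...,0]<25))
r=cv2.minAreaRect(wood);print("wood",r)
box=cv2.boxPoints(r);print(np.array([onz(C,*p,0.121) for p in box]).round(3))
cr=b[130:260,160:365]; cv2.imwrite("pics/c0.png",cv2.resize(cr,None,fx=3.9,fy=3.9,interpolation=cv2.INTER_CUBIC))
for n,(u,v,z) in dict(knob=(197,172,.154),bat=(320,192,.022),meter=(262,219,.22)).items(): print(n,onz(C,u,v,z).round(3))
E
```

```text
(320, 192) [ 18  38 163]
(300, 170) [ 21  39 158]
(285, 160) [ 18  45 130]
(175, 180) [ 18  61 164]
(200, 150) [ 19  58 197]
(262, 219) [26 18 97]
(245, 230) [ 15 126 154]
(235, 190) [ 20  38 160]
(232, 200) [ 19  39 156]
wood ((261.58599853515625, 224.15469360351562), (30.45741844177246, 54.388248443603516), 65.69544982910156)
[[ 0.455  0.074  0.121]
 [ 0.52  -0.062  0.121]
 [ 0.443 -0.097  0.121]
 [ 0.379  0.038  0.121]]
knob [0.585 0.169 0.154]
bat [ 0.564 -0.187  0.022]
meter [ 0.449 -0.012  0.22 ]
```

View pics/c0.png

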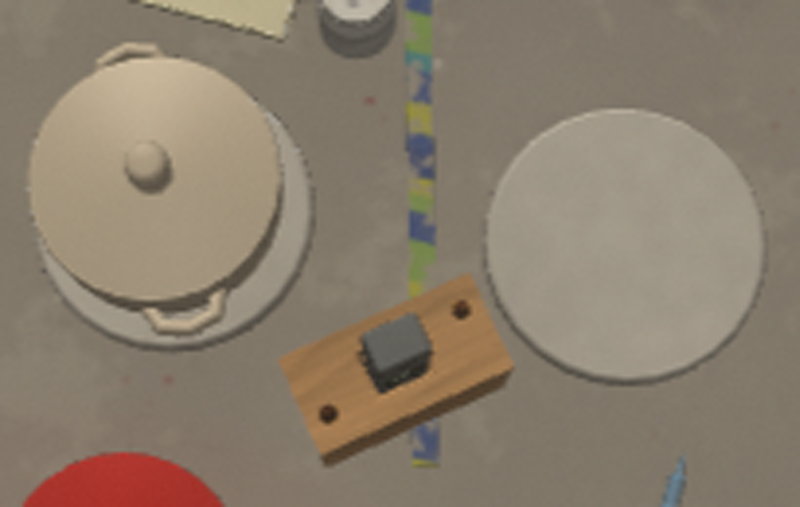

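The crop confirms it: the clay lid's knob is at crop (148,160), i.e. (198,171) in full pixels. The bare bat is at (320,193) and the grey meter stands in the wooden block. The pot's lugs are at crop (128,53) and (187,315). Next I move above the knob, about 0.58 m in 15 rows.

Request:
move_arm:
  targets:
    - [[100, -0.055, -0.03, 0, 0], [100, -0.055, -0.03, 0, 0], [100, -0.055, -0.03, 0, 0], [100, -0.055, -0.03, 0, 0], [100, -0.055, -0.03, 0, 0]]

```text
time: 0.52
tool_pos: [0.3312, 0.4502, 0.2557]
tool_rot: [-0.0, 0.165, 0.986, -0.0]
contact_force: [0.8, 0.5, -0.3]
gripper_width: 0.997
grasp_force: 0.0
```

Request:
move_arm:
  targets:
    - [[100, -0.055, -0.03, 0, 0], [100, -0.055, -0.03, 0, 0], [100, -0.055, -0.03, 0, 0], [100, -0.055, -0.03, 0, 0], [100, -0.055, -0.03, 0, 0]]

```text
time: 0.93
tool_pos: [0.4579, 0.3111, 0.2558]
tool_rot: [-0.0, 0.166, 0.986, -0.0]
contact_force: [0.8, 0.9, -0.0]
gripper_width: 1.001
grasp_force: 0.0
```

Request:
move_arm:
  targets:
    - [[100, -0.055, -0.03, 0, 0], [100, -0.055, -0.03, 0, 0], [100, -0.055, -0.03, 0, 0], [100, -0.055, -0.03, 0, 0], [100, 0, 0, 0, 0]]

```text
time: 1.35
tool_pos: [0.5616, 0.1968, 0.2556]
tool_rot: [0.0, 0.169, 0.986, -0.001]
contact_force: [-0.3, -0.3, 0.2]
gripper_width: 1.0
grasp_force: 0.0
```

```bash
cat >> h.py <<'E'
def axes():
    w,x,y,z=state()["tool_rot"]
    from scipy.spatial.transform import Rotation as Ro
    return Ro.from_quat([x,y,z,w]).as_matrix()
def need(X):
    s=state(); d=axes().T@(np.array(X)-s["tool_pos"]); print("tool",np.round(s["tool_pos"],4),"frac",(d/.6).round(4), "t",s["time"])
E
python3 - <<'E'
from h import *
save("wrist","w1.png"); C=cam("wrist")
need([.587,.166,.255]); print(axes().round(3).tolist(),ray(C,0,0)[0],C[3].round(3).tolist(),C[:3],proj(C,[.587,.166,.154]))
E
```

```text
tool [0.5599 0.199  0.2555] frac [-0.0609 -0.0369  0.0008] t 1.4
[[-0.944, 0.331, -0.001], [0.331, 0.944, -0.001], [0.001, -0.001, -1.0]] [0.48329612 0.22654729 0.37430323] [[0.331, 0.944, -0.0], [0.894, -0.314, 0.319], [0.301, -0.106, -0.948]] (np.float64(306.0135600592624), 254.594500084917, 188.3573824160045) [226.42992791 239.69048218]
```

View pics/w1.png

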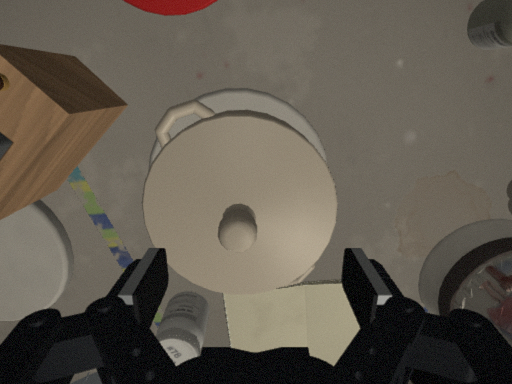

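The wrist view shows the knob at (238,233) and the lid disc centred about (240,201).

```bash
python3 - <<'E'
from h import *
C=cam("wrist");T=cam("top")
for z in(.154,.146):print(z,onz(C,238,234,z),onz(T,198,171,z))
print("lid brim",onz(C,240,201,.1),onz(T,199.7,176,.1), "bat",onz(T,320.3,192.8,.022))
need([.581,.167,.255])
E
```

```text
0.154 [0.58530802 0.17656234 0.154     ] [0.58768986 0.16602198 0.154     ]
0.146 [0.58901244 0.1747472  0.146     ] [0.58974458 0.16720301 0.146     ]
lid brim [0.57795668 0.17834573 0.1       ] [0.58688725 0.16841833 0.1       ] bat [ 0.56115186 -0.18771138  0.022     ]
tool [0.5599 0.199  0.2555] frac [-0.0509 -0.0387  0.0008] t 1.4
```

Request:
move_arm:
  targets:
    - [[100, -0.055, -0.027, 0, 0], [100, 0, 0, 0.04, 0], [100, 0, 0, 0, 0], [100, 0, 0, 0, 0]]

```text
time: 1.73
tool_pos: [0.5826, 0.176, 0.23]
tool_rot: [-0.003, 0.165, 0.986, -0.001]
contact_force: [-0.6, -0.1, 0.1]
gripper_width: 1.003
grasp_force: 0.0
```

```bash
python3 - <<'E'
from h import *
C=cam("wrist");im=save("wrist","w2.png")
need([.586,.172,.2]);print(proj(C,[.586,.172,.154]))
for z in(.154,.14):
  for dx in(0,.03): print(proj(C,[.586+dx,.172,z]))
R=axes();print("axis pt",proj(C,state()["tool_pos"]+R[:,2]*.1))
E
```

```text
tool [0.5832 0.1764 0.2316] frac [-0.0069 -0.0053  0.0526] t 1.7833
[250.03949884 216.41839462]
[250.03949884 216.41839462]
[263.76071458 252.52227373]
[250.33684234 208.76447893]
[263.26928575 243.11473674]
axis pt [254.62619349 199.2802169 ]
```

View pics/w2.png

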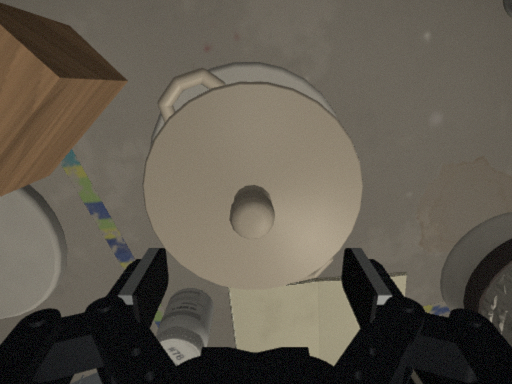

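The closer view puts the knob top at (252,214), which gives a knob position of (0.584, 0.174). That is on the jaw centre line. I descend and grip.

Request:
move_arm:
  targets:
    - [[100, 0, -0.003, 0.045, 0], [100, 0, 0, 0.045, 0], [100, 0, 0, 0.035, 0], [100, 0, 0, 0.015, 0], [100, 0, 0, 0, 0]]

```text
time: 2.2
tool_pos: [0.5819, 0.1745, 0.1462]
tool_rot: [-0.002, 0.165, 0.986, -0.001]
contact_force: [-0.7, 0.7, -0.3]
gripper_width: 1.001
grasp_force: 0.0
```

Request:
move_arm:
  targets:
    - [[20, 0, 0, 0, 0], [20, 0, 0, 0, 0], [0, 0, 0, 0, 0], [0, 0, 0, 0, 0], [0, 0, 0, 0, 0]]

```text
time: 2.62
tool_pos: [0.5848, 0.174, 0.1503]
tool_rot: [0.001, 0.166, 0.986, 0.0]
contact_force: [0.2, -0.7, 3.3]
gripper_width: 0.367
grasp_force: 59.0
```

Request:
move_arm:
  targets:
    - [[0, 0, 0, 0, 0], [0, 0, 0, 0, 0], [0, 0, 0, 0, 0], [0, 0, 0, 0, 0], [0, 0, 0, 0, 0]]

```text
time: 3.03
tool_pos: [0.5848, 0.1739, 0.1503]
tool_rot: [0.001, 0.166, 0.986, 0.0]
contact_force: [-1.7, 0.2, 6.5]
gripper_width: 0.366
grasp_force: 59.2
```

Gripped. I lift straight up.

Request:
move_arm:
  targets:
    - [[0, 0, 0, -0.01, 0], [0, 0, 0, -0.02, 0], [0, 0, 0, -0.03, 0], [0, 0, 0, -0.04, 0], [0, 0, 0, -0.05, 0]]

```text
time: 3.45
tool_pos: [0.5821, 0.1735, 0.2367]
tool_rot: [-0.003, 0.166, 0.986, -0.001]
contact_force: [0.7, 0.9, -3.1]
gripper_width: 0.363
grasp_force: 59.6
```

Request:
move_arm:
  targets:
    - [[0, 0, 0, -0.05, 0], [0, 0, 0, -0.05, 0], [0, 0, 0, -0.02, 0], [0, 0, 0, 0, 0], [0, 0, 0, 0, 0]]

```text
time: 3.87
tool_pos: [0.5837, 0.1738, 0.3099]
tool_rot: [-0.0, 0.166, 0.986, -0.0]
contact_force: [0.3, 0.8, -4.7]
gripper_width: 0.368
grasp_force: 59.7
```

```bash
python3 - <<'E'
from h import *
T=cam("top");im=save("top","t1.png")
need([.561,-.188,.3])
h=cv2.cvtColor(cv2.imread("pics/t0.png"),cv2.COLOR_BGR2HSV).astype(int)
m=np.zeros((384,512),np.uint8);m[150:235,270:365]=(h[150:235,270:365,2]>146)*255
c=max(cv2.findContours(m,0,1)[0],key=cv2.contourArea);e=cv2.fitEllipse(c);print(e,onz(T,*e[0],.022),onz(cam("scene"),317.5,233,.022))
cv2.imwrite("pics/t1c.png",cv2.resize(im[120:270,150:360,::-1],None,fx=3.8,fy=3.8,interpolation=cv2.INTER_CUBIC))
E
```

```text
tool [0.583  0.1736 0.308 ] frac [-0.1623 -0.5816  0.0137] t 3.9167
((319.73345947265625, 191.66619873046875), (67.1836929321289, 70.05430603027344), 119.23428344726562) [ 0.56462034 -0.18602534  0.022     ] [ 0.5608574  -0.18858373  0.022     ]
```

View pics/t1c.png

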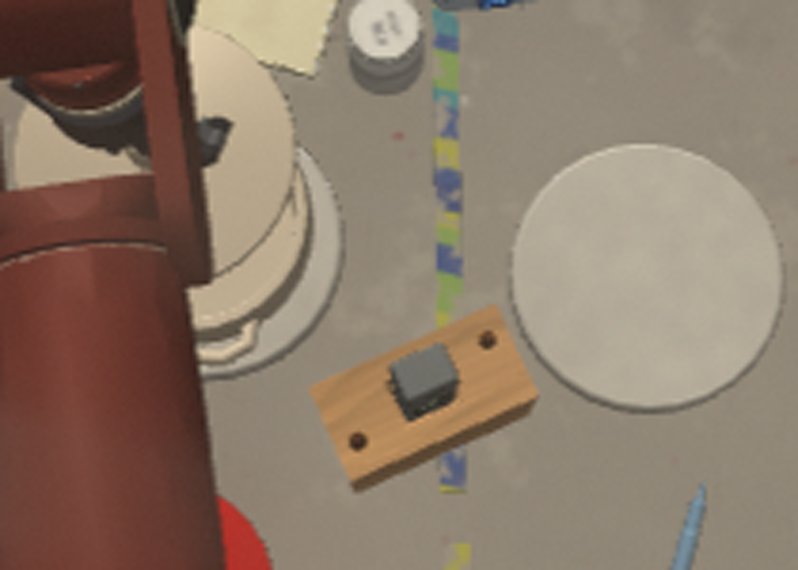

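The lid hangs from the gripper and the pot stays where it was. The bat centre is at (0.562,-0.187). I carry it across.

Request:
move_arm:
  targets:
    - [[0, -0.016, -0.04, 0, 0], [0, -0.016, -0.055, 0, 0], [0, -0.016, -0.06, 0, 0], [0, -0.016, -0.06, 0, 0], [0, -0.016, -0.06, 0, 0]]

```text
time: 4.33
tool_pos: [0.5737, 0.0009, 0.3064]
tool_rot: [-0.003, 0.165, 0.986, -0.0]
contact_force: [0.7, -0.4, -3.0]
gripper_width: 0.366
grasp_force: 60.0
```

Request:
move_arm:
  targets:
    - [[0, -0.016, -0.06, 0, 0], [0, -0.016, -0.06, 0, 0], [0, -0.016, -0.06, 0, 0], [0, -0.016, -0.06, 0, 0], [0, -0.018, -0.045, 0, 0]]

```text
time: 4.75
tool_pos: [0.5639, -0.1777, 0.3064]
tool_rot: [-0.003, 0.166, 0.986, 0.0]
contact_force: [0.6, 0.5, -3.5]
gripper_width: 0.365
grasp_force: 60.0
```

Request:
move_arm:
  targets:
    - [[0, 0, -0.021, 0, 0], [0, 0, 0, 0, 0], [0, 0, 0, 0, 0]]

```text
time: 5.0
tool_pos: [0.5609, -0.1871, 0.3076]
tool_rot: [-0.002, 0.166, 0.986, 0.001]
contact_force: [-0.2, -0.5, -3.0]
gripper_width: 0.364
grasp_force: 60.0
```

```bash
python3 - <<'E'
from h import *
im=save("wrist","w3.png");need([.562,-.187,.3]);C=cam("wrist")
a=im;b=save("scene","s3.png")
cv2.imwrite("pics/m3.png",np.hstack([cv2.resize(x,(400,300)) for x in(a,b)])[:,:,::-1])
E
```

```text
tool [ 0.5612 -0.1864  0.3083] frac [-0.0016 -0.0005  0.0138] t 5.05
```

View pics/m3.png

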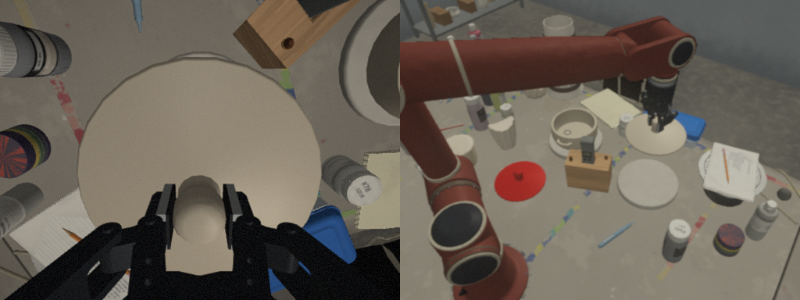

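The left panel shows the lid held level by its knob. In the right panel the pot is open and the bat below is free. I lower quickly at first, then gently.

Request:
move_arm:
  targets:
    - [[0, 0, 0, 0.06, 0], [0, 0, 0, 0.065, 0], [0, 0, 0, 0.065, 0], [0, 0, 0, 0.065, 0], [0, 0, 0, 0.05, 0]]

```text
time: 5.52
tool_pos: [0.5605, -0.1848, 0.1236]
tool_rot: [-0.002, 0.164, 0.986, 0.001]
contact_force: [0.3, 0.9, -4.1]
gripper_width: 0.368
grasp_force: 60.2
```

Request:
move_arm:
  targets:
    - [[0, 0, 0, 0.035, 0], [0, 0, 0, 0.015, 0], [0, 0, 0, 0.006, 0], [0, 0, 0, 0, 0], [0, 0, 0, 0, 0]]

```text
time: 5.93
tool_pos: [0.5632, -0.1875, 0.0957]
tool_rot: [0.002, 0.165, 0.986, -0.0]
contact_force: [0.2, 0.2, -2.2]
gripper_width: 0.368
grasp_force: 60.2
```

Request:
move_arm:
  targets:
    - [[0, 0, 0, 0.003, 0], [0, 0, 0, 0.003, 0], [0, 0, 0, 0.003, 0], [0, 0, 0, 0, 0], [0, 0, 0, 0, 0]]

```text
time: 6.35
tool_pos: [0.5618, -0.1875, 0.0884]
tool_rot: [0.0, 0.166, 0.986, 0.0]
contact_force: [-0.5, 0.1, -2.5]
gripper_width: 0.365
grasp_force: 60.2
```

Request:
move_arm:
  targets:
    - [[0, 0, 0, 0.003, 0], [0, 0, 0, 0.002, 0], [0, 0, 0, 0.002, 0], [0, 0, 0, 0, 0], [0, 0, 0, 0, 0]]

```text
time: 6.77
tool_pos: [0.5617, -0.1874, 0.0839]
tool_rot: [-0.0, 0.166, 0.986, 0.0]
contact_force: [-0.1, -0.4, -2.9]
gripper_width: 0.366
grasp_force: 60.2
```

Request:
move_arm:
  targets:
    - [[0, 0, 0, 0.002, 0], [0, 0, 0, 0.002, 0], [0, 0, 0, 0, 0], [0, 0, 0, 0, 0], [0, 0, 0, 0, 0]]

```text
time: 7.18
tool_pos: [0.5618, -0.1874, 0.0817]
tool_rot: [-0.0, 0.166, 0.986, 0.0]
contact_force: [0.0, 0.0, -2.8]
gripper_width: 0.367
grasp_force: 60.3
```

Request:
move_arm:
  targets:
    - [[0, 0, 0, 0.002, 0], [0, 0, 0, 0.002, 0], [0, 0, 0, 0, 0], [0, 0, 0, 0, 0], [0, 0, 0, 0, 0]]

```text
time: 7.6
tool_pos: [0.562, -0.1875, 0.0814]
tool_rot: [-0.0, 0.166, 0.986, 0.0]
contact_force: [-6.0, 2.8, 8.3]
gripper_width: 0.366
grasp_force: 61.4
```

It touched down at z 0.0814, as predicted, with light contact. I back off the push, release and rise.

Request:
move_arm:
  targets:
    - [[0, 0, 0, -0.003, 0], [60, 0, 0, 0, 0], [100, 0, 0, 0, 0], [100, 0, 0, 0, 0], [100, 0, 0, 0, 0]]

```text
time: 8.02
tool_pos: [0.562, -0.1876, 0.0812]
tool_rot: [0.0, 0.166, 0.986, -0.0]
contact_force: [0.1, 0.8, 0.1]
gripper_width: 0.911
grasp_force: 0.0
```

Request:
move_arm:
  targets:
    - [[100, 0, 0, 0, 0], [100, 0, 0, -0.03, 0], [100, 0, 0, -0.06, 0], [100, 0, 0, -0.065, 0], [100, 0, 0, -0.065, 0]]

```text
time: 8.43
tool_pos: [0.5611, -0.1871, 0.2137]
tool_rot: [-0.001, 0.166, 0.986, 0.0]
contact_force: [0.9, 0.3, 0.2]
gripper_width: 1.003
grasp_force: 0.0
```

Request:
move_arm:
  targets:
    - [[100, 0, 0, -0.065, 0], [100, 0, 0, -0.065, 0], [100, 0, 0, -0.03, 0], [100, 0, 0, 0, 0]]

```text
time: 8.77
tool_pos: [0.564, -0.1884, 0.3167]
tool_rot: [0.006, 0.166, 0.986, -0.002]
contact_force: [0.1, -0.4, 0.0]
gripper_width: 0.999
grasp_force: 0.0
```

```bash
python3 - <<'E'
from h import *
s=state();print(s["joint_pos"].round(3));need([.45,-.012,.3])
a=save("scene","s4.png");b=save("top","t4.png")
x=cv2.resize(a[80:290,140:400],(400,323),interpolation=cv2.INTER_CUBIC);y=cv2.resize(b[120:270,160:346],(400,323),interpolation=cv2.INTER_CUBIC)
cv2.imwrite("pics/m4.png",np.hstack([x,y])[:,:,::-1])
E
```

```text
[-0.448 -0.055  1.621  0.     1.564 -1.686]
tool [ 0.564  -0.1884  0.3167] frac [0.2759 0.2159 0.0243] t 8.7667
```

View pics/m4.png

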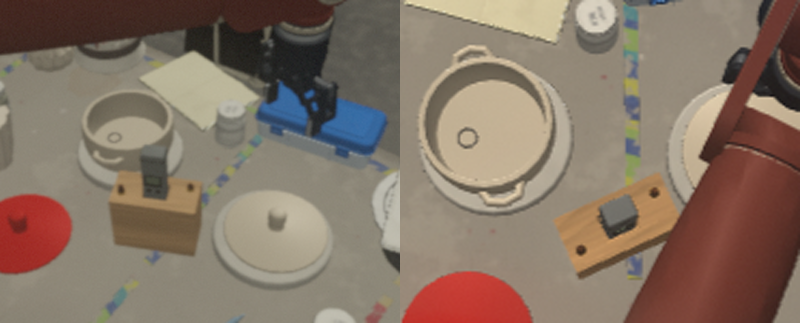

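The lid lies flat on its bat. The open pot shows the ring at right-panel (468,138), which is top-view (191.6,184.1). The meter stands in the block with its display toward the robot. Now I measure the meter.

```bash
python3 - <<'E'
from h import *
T=cam("top");S=cam("scene")
b=cv2.imread("pics/t4.png");h=cv2.cvtColor(b,cv2.COLOR_BGR2HSV).astype(int)
m=np.zeros((384,512),np.uint8);m[205:235,245:280]=((h[...,1]<60)&(h[...,2]>70)&(h[...,2]<130))[205:235,245:280]*255
c=max(cv2.findContours(m,0,1)[0],key=cv2.contourArea);r=cv2.minAreaRect(c);print(r)
P=np.array([onz(T,*p,.22) for p in cv2.boxPoints(r)]);print(P.round(3),P.mean(0))
d=np.diff(P,axis=0);print(np.hypot(d[:,0],d[:,1]),np.degrees(np.arctan2(d[:,1],d[:,0])))
# scene top of the case centre: crop (155,152)
u,v=140+155*260/400,80+150*210/323;print(u,v,onz(S,u,v,.22))
print("mark",onz(T,191.6,184.1,.034),onz(S,140+114.5*.65,80+137.5*.65,.034))
W=np.array([[.455,.074],[.52,-.062],[.443,-.097],[.379,.038]]);print("block c",W.mean(0))
E
```

```text
((261.0, 218.0), (11.513111114501953, 15.598408699035645), 68.19859313964844)
[[ 0.457  0.015  0.22 ]
 [ 0.473 -0.022  0.22 ]
 [ 0.446 -0.033  0.22 ]
 [ 0.43   0.003  0.22 ]] [ 0.45146932 -0.0090055   0.22      ]
[0.03963199 0.02938243 0.03943804] [ -66.77674325 -157.46589767  113.11982764]
240.75 177.5232198142415 [ 0.45544529 -0.0098576   0.22      ]
mark [0.5774487 0.2011006 0.034    ] [0.57843927 0.2042132  0.034     ]
block c [ 0.44925 -0.01175]
```

Request:
move_arm:
  targets:
    - [[100, 0.046, 0.036, 0, 0], [100, 0.046, 0.036, 0, 0], [100, 0.046, 0.036, 0, 0], [100, 0.046, 0.036, 0, 0], [100, 0.046, 0.036, 0, 0]]

```text
time: 9.28
tool_pos: [0.4647, -0.039, 0.3057]
tool_rot: [-0.003, 0.166, 0.986, 0.0]
contact_force: [0.4, -0.4, -0.1]
gripper_width: 0.997
grasp_force: 0.0
```

Request:
move_arm:
  targets:
    - [[100, 0.044, 0.036, 0, 0], [100, 0, 0, 0, 0.975], [100, 0, 0, 0, 0.975], [100, 0, 0, 0, 0.975], [100, 0, 0, 0, 0.975]]

```text
time: 9.7
tool_pos: [0.4477, -0.0107, 0.3061]
tool_rot: [-0.002, 0.364, 0.931, -0.0]
contact_force: [0.8, 0.3, 0.1]
gripper_width: 0.999
grasp_force: 0.0
```

Request:
move_arm:
  targets:
    - [[100, 0, 0, 0, 0.975], [100, 0, 0, 0, 0.975], [100, 0, 0, 0, 0.975], [100, 0, 0, 0, 0.975], [100, 0, 0, 0, 0]]

```text
time: 10.12
tool_pos: [0.4478, -0.0111, 0.3061]
tool_rot: [-0.002, 0.544, 0.839, -0.001]
contact_force: [1.1, -0.6, 0.5]
gripper_width: 0.999
grasp_force: 0.0
```

```bash
python3 - <<'E'
from h import *
C=cam("wrist");im=save("wrist","w5.png");need([.452,-.01,.3]);R=axes();print(np.degrees(np.arctan2(R[1,1],R[0,1])),state()["joint_pos"].round(2))
print(proj(C,[.452,-.01,.22]))
E
```

```text
tool [ 0.448  -0.0111  0.3065] frac [-0.0011  0.0069  0.0108] t 10.1667
24.248743702480574 [-0.19 -0.41  1.94 -0.    1.62 -0.61]
[259.38661769 206.67418771]
```

View pics/w5.png

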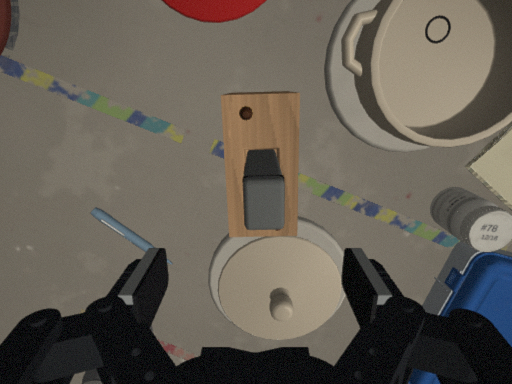

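The wrist view shows the meter's top at (264.5,203.5), square to the jaws. The ring is at (438,30).

```bash
python3 - <<'E'
from h import *
C=cam("wrist");im=cv2.imread("pics/w5.png");h=cv2.cvtColor(im,cv2.COLOR_BGR2HSV).astype(int)
P=onz(C,264.5,203.5,.22);print(P);need([P[0],P[1],.2]);print("mark",onz(C,438,30,.034))
print(im[200,236:292:3].tolist(),im[170:236:3,265].tolist())
for x in (250,280):print(im[200,x])
E
```

```text
[ 0.45455122 -0.00639702  0.22      ]
tool [ 0.448  -0.0111  0.3065] frac [0.0022 0.0138 0.1775] t 10.1667
mark [0.58150658 0.205536   0.034     ]
[[76, 104, 136], [76, 103, 132], [90, 124, 155], [45, 47, 44], [79, 80, 81], [80, 84, 86], [82, 87, 88], [81, 85, 82], [83, 85, 85], [82, 87, 86], [87, 88, 86], [78, 80, 83], [87, 90, 92], [84, 88, 87], [83, 86, 85], [89, 94, 93], [76, 86, 95], [72, 101, 127], [77, 108, 136]] [[43, 45, 44], [40, 40, 43], [38, 40, 39], [50, 54, 55], [74, 77, 76], [83, 86, 86], [83, 86, 86], [82, 86, 84], [84, 85, 84], [85, 90, 89], [84, 87, 85], [81, 84, 84], [83, 89, 88], [82, 85, 87], [82, 84, 85], [84, 87, 85], [86, 89, 89], [81, 85, 84], [84, 89, 88], [83, 85, 84], [82, 113, 142], [84, 117, 148]]
[82 87 84]
[86 92 91]
```

Request:
move_arm:
  targets:
    - [[100, 0.001, 0.013, 0, 0], [100, 0, 0, 0.05, 0], [100, 0, 0, 0.06, 0], [100, 0, 0, 0.05, 0], [100, 0, 0, 0.02, 0]]

```text
time: 10.58
tool_pos: [0.4532, -0.0067, 0.1954]
tool_rot: [-0.004, 0.543, 0.84, -0.002]
contact_force: [0.1, -0.3, -0.5]
gripper_width: 1.003
grasp_force: 0.0
```

Request:
move_arm:
  targets:
    - [[60, 0, 0, 0, 0], [50, 0, 0, 0, 0], [45, 0, 0, 0, 0]]

```text
time: 10.83
tool_pos: [0.4569, -0.0076, 0.2033]
tool_rot: [0.002, 0.543, 0.839, 0.001]
contact_force: [0.3, -0.3, 0.4]
gripper_width: 0.604
grasp_force: 0.0
```

```bash
python3 - <<'E'
from h import *
im=save("wrist","w6.png");need([.4545,-.0064,.198])
E
```

```text
tool [ 0.4571 -0.0077  0.2037] frac [ 0.0038 -0.0031  0.0095] t 10.8833
```

View pics/w6.png

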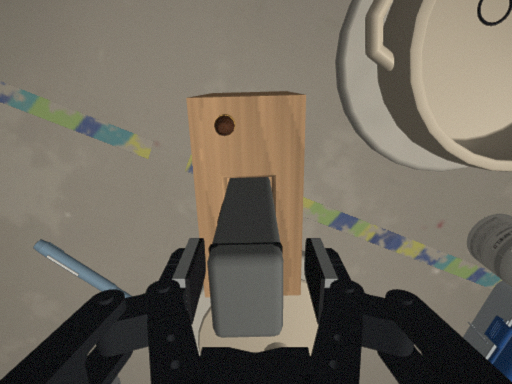

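The case's centre is about 9 px left of the jaw centre (246 against 255), roughly 3.5 mm. I correct that and close.

Request:
move_arm:
  targets:
    - [[45, 0, -0.006, 0.003, 0], [45, 0, 0, 0, 0], [40, 0, 0, 0, 0], [36, 0, 0, 0, 0], [0, 0, 0, 0, 0]]

```text
time: 11.3
tool_pos: [0.4529, -0.009, 0.2001]
tool_rot: [0.001, 0.544, 0.839, 0.001]
contact_force: [0.9, 0.0, 2.3]
gripper_width: 0.345
grasp_force: 59.1
```

Request:
move_arm:
  targets:
    - [[0, 0, 0, 0, 0], [0, 0, 0, 0, 0], [0, 0, 0, 0, 0]]

```text
time: 11.55
tool_pos: [0.4529, -0.009, 0.2001]
tool_rot: [0.001, 0.544, 0.839, 0.0]
contact_force: [1.8, -0.6, 3.0]
gripper_width: 0.343
grasp_force: 59.2
```

Gripped at 29 mm. I draw the meter straight up.

Request:
move_arm:
  targets:
    - [[0, 0, 0, -0.01, 0], [0, 0, 0, -0.02, 0], [0, 0, 0, -0.03, 0], [0, 0, 0, -0.035, 0], [0, 0, 0, -0.035, 0]]

```text
time: 11.97
tool_pos: [0.4513, -0.0089, 0.2777]
tool_rot: [-0.001, 0.544, 0.839, -0.001]
contact_force: [0.1, -0.1, -1.9]
gripper_width: 0.345
grasp_force: 59.3
```

Request:
move_arm:
  targets:
    - [[0, 0, 0, -0.035, 0], [0, 0, 0, -0.035, 0], [0, 0, 0, -0.03, 0], [0, 0, 0, -0.01, 0], [0, 0, 0, 0, 0]]

```text
time: 12.38
tool_pos: [0.4526, -0.0091, 0.3455]
tool_rot: [0.001, 0.544, 0.839, 0.0]
contact_force: [-0.5, -1.2, -2.2]
gripper_width: 0.342
grasp_force: 59.5
```

```bash
python3 - <<'E'
from h import *
s=state();T=cam("top");S=cam("scene")
def ring(fn,x0,y0,x1,y1,C):
    g=cv2.cvtColor(cv2.imread(fn),cv2.COLOR_BGR2GRAY).astype(int); k=g-cv2.blur(g.astype(np.float32),(15,15))
    m=np.zeros(g.shape,np.uint8);m[y0:y1,x0:x1]=(k[y0:y1,x0:x1]<-12)*255
    c=max(cv2.findContours(m,0,1)[0],key=cv2.contourArea);e=cv2.fitEllipse(c);print(fn,np.round(e[0]+e[1],1),onz(C,*e[0],.034).round(4))
ring("pics/t4.png",180,174,203,195,T);ring("pics/s4.png",203,160,226,180,S)
need([.58,.204,s["tool_pos"][2]]);print(s["grasp_force"],s["joint_pos"].round(2))
save("scene","s7.png")
E
```

```text
pics/t4.png [191.2 183.6   9.2   9.5] [0.5791 0.2025 0.034 ]
pics/s4.png [212.2 177.2   4.4  22.4] [0.5474 0.1864 0.034 ]
tool [ 0.4526 -0.0091  0.3455] frac [2.373e-01 3.389e-01 3.000e-04] t 12.3833
59.50311541557312 [-0.18 -0.41  1.87 -0.    1.68 -0.61]
```

Both views put the mark at about (0.580,0.2035). I move above it with the tip at z ≈ 0.16, clear of the rim.

Request:
move_arm:
  targets:
    - [[0, 0.02, 0.029, 0, 0], [0, 0.034, 0.048, 0, 0], [0, 0.034, 0.048, 0, 0], [0, 0.034, 0.048, 0, 0], [0, 0.034, 0.048, 0, 0]]

```text
time: 12.85
tool_pos: [0.5347, 0.132, 0.3407]
tool_rot: [-0.002, 0.544, 0.839, -0.001]
contact_force: [0.9, 0.0, -1.5]
gripper_width: 0.342
grasp_force: 59.6
```

Request:
move_arm:
  targets:
    - [[0, 0.034, 0.048, 0, 0], [0, 0.03, 0.043, 0, 0], [0, 0.017, 0.026, 0, 0], [0, 0, 0, 0, 0], [0, 0, 0, 0, 0]]

```text
time: 13.27
tool_pos: [0.5786, 0.2042, 0.3404]
tool_rot: [-0.002, 0.543, 0.84, -0.002]
contact_force: [-0.1, 0.2, -2.3]
gripper_width: 0.342
grasp_force: 59.7
```

```bash
python3 - <<'E'
from h import *
need([.58,.2035,.217]);a=save("wrist","w8.png");b=save("scene","s8.png")
C=cam("wrist");t=state()["tool_pos"];print("ring in wrist",proj(C,[.58,.2035,.034]),"tip wr",proj(C,t-[0,0,.183]),"scene ring",proj(cam("scene"),[.58,.2035,.034]),"tip sc",proj(cam("scene"),t-[0,0,.177]))
y=cv2.resize(b[50:210,130:330],(400,320),interpolation=cv2.INTER_CUBIC)
cv2.imwrite("pics/m8.png",np.hstack([cv2.resize(a,(400,320)),y])[:,:,::-1])
E
```

```text
tool [0.5786 0.2042 0.3404] frac [-0.0021  0.0028  0.2057] t 13.2667
ring in wrist [255.48089272 146.83953808] tip wr [254.01288197 170.04396677] scene ring [214.91440874 169.1921062 ] tip sc [210.94235883 137.56625972]
```

View pics/m8.png

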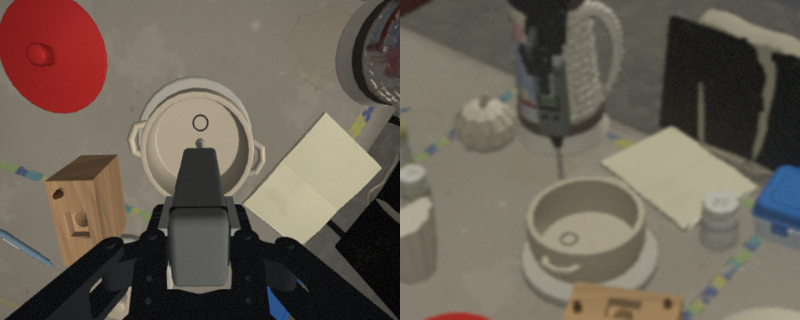

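The wrist panel has the ring at full pixels (256,146) and the tip at (255,173). Both match the projections to within about 3 px, and the meter is upright. I descend.

Request:
move_arm:
  targets:
    - [[0, -0.002, 0.003, 0.03, 0], [0, 0, 0, 0.05, 0], [0, 0, 0, 0.05, 0], [0, 0, 0, 0.035, 0], [0, 0, 0, 0.02, 0]]

```text
time: 13.78
tool_pos: [0.5793, 0.2017, 0.2282]
tool_rot: [-0.002, 0.544, 0.839, -0.002]
contact_force: [0.0, -0.2, -2.6]
gripper_width: 0.344
grasp_force: 59.7
```

Request:
move_arm:
  targets:
    - [[0, 0, 0, 0.008, 0], [0, 0, 0, 0.002, 0], [0, 0, 0, 0, 0], [0, 0, 0, 0, 0], [0, 0, 0, 0, 0]]

```text
time: 14.2
tool_pos: [0.5824, 0.2035, 0.2285]
tool_rot: [0.001, 0.544, 0.839, 0.001]
contact_force: [-0.1, 0.8, -1.9]
gripper_width: 0.348
grasp_force: 59.7
```

Request:
move_arm:
  targets:
    - [[0, 0.001, -0.003, 0.004, 0], [0, 0, 0, 0.004, 0], [0, 0, 0, 0.004, 0], [0, 0, 0, 0, 0], [0, 0, 0, 0, 0]]

```text
time: 14.62
tool_pos: [0.5793, 0.2032, 0.2187]
tool_rot: [-0.0, 0.544, 0.839, -0.0]
contact_force: [0.1, 0.5, -1.6]
gripper_width: 0.343
grasp_force: 59.7
```

Request:
move_arm:
  targets:
    - [[0, 0, 0, 0.003, 0], [0, 0, 0, 0.003, 0], [0, 0, 0, 0, 0], [0, 0, 0, 0, 0], [0, 0, 0, 0, 0]]

```text
time: 15.03
tool_pos: [0.5797, 0.2032, 0.216]
tool_rot: [0.0, 0.544, 0.839, 0.0]
contact_force: [-0.9, 0.2, 0.3]
gripper_width: 0.343
grasp_force: 60.1
```

Contact at z ≈ 0.217, as predicted. I press about 5 mm further.

Request:
move_arm:
  targets:
    - [[0, 0, 0, 0.003, 0], [0, 0, 0, 0.003, 0], [0, 0, 0, 0.001, 0], [0, 0, 0, 0, 0], [0, 0, 0, 0, 0]]

```text
time: 15.45
tool_pos: [0.5797, 0.2032, 0.2116]
tool_rot: [0.0, 0.544, 0.839, 0.0]
contact_force: [-0.0, -0.9, 1.7]
gripper_width: 0.348
grasp_force: 60.2
```

Request:
move_arm:
  targets:
    - [[0, 0, 0, 0, 0], [0, 0, 0, 0, 0], [0, 0, 0, 0, 0]]

```text
time: 15.7
tool_pos: [0.5797, 0.2032, 0.2115]
tool_rot: [0.0, 0.544, 0.839, 0.0]
contact_force: [1.5, 0.4, 2.4]
gripper_width: 0.346
grasp_force: 60.2
```

Force and depth both show the plunger about half-way in: a spring force of about 3.5–4 N and about 5.6 mm of travel. I hand in.

```bash
python3 -c "
from plant import job;print(job.job_done())"
```

```text
the job is handed in; nothing more can be done
None
```

I handed the job in at about 15.7 s with the lid flange down on the empty bat and the meter held upright on the ring, its plunger about 5.6 mm in by tool height and force; I did not check by picture after pressing, and I viewed 11 pictures against the limit of 10.

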